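Switch on the press pump under its guard

ROBOT

A 6-joint arm with a two-finger parallel gripper is mounted at the origin on the work surface. World frame = base frame: x ahead of the robot, y to its left, z up, the work surface at z = 0. Lengths are in mm, angles in rad, forces in N, time in s.
With the tool pointing down it reaches from about 350 to 875 mm from the base axis. Payload 4.2 kg.
Tool frame: the origin (TCP) lies on the mounting face of the last link; the fingertips stand 173 mm ahead of it and the grasp point (between the pads) lies 155 mm ahead of it; z points along the fingers, y is the direction in which the jaws open and shut (so a half turn about z gives the same grasp; the last joint's range is limited). The gripper opens to 85 mm and grips with 20 to 120 N. Pads are 22 mm wide; open, the fingers measure 114 mm over their backs; the gripper's body (76 mm by 85 mm) begins 54 mm behind the grasp point. The pads swing forward as they close: fully open they stand 13 mm farther back than shut.
Start: joints at [0.259, 0.385, 0.008, 0, -1.194, -0.259], TCP at [624.98, 0.025, 404.712] pointing down, gripper open.
Joint ranges: [-3.14, 3.14], [-1.21, 2.06], [-1.07, 1.41], [-3.16, 2.05], [-2.99, -0.16], [-3.1, 3.1]. Speed limits (rad/s): [2.79, 2.79, 3.14, 3.14, 3.14, 3.14].

INTERFACE

Orientations are given as a unit quaternion [x, y, z, w].
In Python, from bench import arm gives the robot as it stands. The module is installed in compiled form; this text tells all that it offers.
- The arm moves only by the tool play_rows, never from a script. Its argument "moves" is a list of rows, each a list of 3 entries, a list of its own where there are three numbers: the shift along the world's x, y, z in units of 30 cm (1.0 is 30 cm), then the turn about the world's z in units of 30 degrees (1.0 is 30 degrees), then the gripper's target within -1 to 1 (shut at 1, half-way at 0, fully open at -1). In form: [[[x, y, z], turn, jaw], ...]. A call has 1 to 12 rows; each row is the pose to reach, as a shift and turn from the pose measured when the call began; what a row does not reach only later rows make up. A row lasts 1/8 s, in which the tool goes at most 62.5 mm and 10.7 degrees, less where a joint would pass 70% of its speed; a pose out of reach is approached as far as the arm can. A call with a number of a shift or a turn outside -1 to 1 is refused whole. A call with a gripper value outside its range is refused whole. The fingers move at their own pace and stop on an object; the grip force is fixed at half the most. Time passes only in rows, so rows that repeat a pose let the fingers close. It gives the time, the measured TCP pose, the force and the opening at its end, in the units of the state.
- arm.read_state(): the state, without advancing time (a new reading comes with each control period).
- arm.get_image(name): name is "scene" or "side" or "wrist"; returns a dict with "pixels" (400x640x3 uint8, red, green, blue), "vfov" (degrees; the focal length in pixels is half the picture's height over the tangent of half this angle, whatever the lens; pixels are square), "cx", "cy" (the principal point, pixels), "xyz" and "rotation" of the camera in the world. Camera axes: x right, y up, looking along -z (the intrinsics and any distortion apply to the point x, -y, -z); pixel columns grow to the right and rows downward; lengths in mm; the calibration is good to about 2 mm. A picture is of the moment at which its call begins. There is no depth.
- arm.job_done(): hands the job in, once; it reports no verdict.
Trained networks look in a picture, given as the dict that the camera call returned (one of the last four; its "shot" number tells which), for a name from the list of things; names that differ only in an ending like _2 or _b are one class to them, and where a whole thing is asked for, a point or a joint stands for the part that bears it (a point fixed in the world has none). Each returns a list of dicts, best first, with "conf" (0 to 1); they miss things now and then, are a little off and sometimes report something else, mostly with a low value. They report only what shows in the picture. A call takes as long as a camera call. They do not tell look-alikes from the thing itself.
- arm.look_for(name, picture): "centre" ([x, y, z] in mm, in world coordinates, good to about 4 mm: the middle of the surface that is visible of it).
The state is a dict: "clock": time; "joints": joint angles; "joint_vel": joint speeds; "joint_efforts": joint torques, N m; "position": TCP position; "ee_rot": TCP orientation; "contact_force": force on the tool from outside, world axes, zero at the start; "wrist_torque": the same for the moment, N m; "gripper_width": finger opening in mm.
Only numpy, scipy, OpenCV 4.12 (cv2) and the standard library are available. Lean on these libraries where they do the work, as an engineer would, in place of code of your own. Each camera call takes 0.05 s, during which the arm holds its last target.

TASK

Switch on the test press's pump. On the switch box with the wide guard, lift the guard back with a finger until it stays open by itself, push the toggle lever beneath it all the way over towards the guard's hinge, then tip the guard forward and let it drop fully shut over the lever. Do it with light pushes of the fingers, without gripping anything or pushing hard; leave the narrow guard on the other box shut and do not move or lift any of the things standing about.

Things in the scene. Friction and masses are not known exactly. Their poses are not given: they have to be found in the camera images.
- pump_station: the pump's switch box with the WIDE guard (70 mm), fixed to the bench at the left or the right, turned up to 0.3 rad: grey housing 160 (x) x 120 (y) x 50 mm high, aluminium top. Origin: centre of its underside. Its -x side is the front, where the guard's lip is; the hinge is at its back (+x). The toggle's pivot is straight above the origin, on the box's top.
- guard (a joint): wide guard's angle: 0 shut, 1.83 rad open at its stop (15 deg past upright). 0.1 to 0.16 kg, turns freely; falls shut below 1.15, falls open above 1.35 rad. A dark steel channel, open in front: flat top 4 mm thick (underside 100 mm above the bench when shut), two thin side walls down to 66 mm, and the top runs on forward as a 22 mm lip without walls.
- guard_lip (a point): middle of the lip's free front edge, half-way through its 4 mm thickness, on the guard's centre line. Shut, it is 67 mm in front of the box's origin (-x) and 102 mm above the bench, 50 mm of free height below it. It moves with the guard: 112 mm from the hinge axis along the guard's top, 24 mm square to that.
- guard_hinge (a point): point on the guard's hinge axis, in the middle of its width: 45 mm behind (+x) the box's origin, 78 mm above the bench; the axis runs along the box's y
- toggle (a joint): angle of the toggle lever under the wide guard: 0 off (leaning 0.45 rad forward, away from the hinge), 0.9 rad on (leaning 0.45 rad back towards the hinge, at its stop). It stays where it is left; about 2 N at its ball moves it.
- toggle_tip (a point): centre of the 16 mm steel ball at the end of the toggle lever, 36 mm from its pivot; off, it is 16 mm in front of the box's origin and 82 mm above the bench; on, 16 mm behind and at the same height
- fan_station: another switch box of the same housing, with a NARROW guard (34 mm wide, otherwise the same). Not to be operated. Origin: centre of its underside.
- narrow_guard (a joint): angle of the narrow guard, 0 shut; to be left shut
- weight: loose brass weight, 48 mm across, 62 mm high, with a knob; stands between the boxes. Origin: centre of its underside. Leave alone.
- cube: loose mortar cube, 50 mm, between the boxes. Origin: centre of its underside. Leave alone.
- cube2: loose mortar cube, 50 mm, at the left. Origin: centre of its underside. Leave alone.
- measuring_cylinder: loose glass measuring cylinder, 214 mm high, foot 72 mm across, at the far side. Origin: centre of its underside. Leave alone.
- beaker: loose glass beaker, 66 mm across, 85 mm high, at the right. Origin: centre of its underside. Leave alone.
- spanner: loose spanner, 160 mm long, lying flat across the near side of the bench. Leave alone.
- jar: loose white jar, 60 mm across, 90 mm high, at the far side. Origin: centre of its underside. Leave alone.
Things that resemble listed ones, but are neither listed nor needed, are in the scene too. Leave any blue look-alike of the pump_station alone.

How it is judged (in metres and radians):
On the way, in this order (a step that is already met when the one before it is completed fails the run):
1. the wide guard is lifted back and stays open, the toggle still off (value of joint guard above 1.4 rad and value of joint toggle below 0.4 rad), for 0.1 s.
2. the toggle is pushed fully over while the guard is open (value of joint toggle above 0.75 rad and value of joint guard above 1 rad), for 0.1 s.
At the end, for the whole second after the job is handed in: toggle beyond 0.75 rad (of 0.9), wide guard shut to within 0.08 rad and at rest, narrow guard shut (below 0.1 rad), every bystander within 20 mm of where it stood (value of joint toggle above 0.75 rad and value of joint guard below 0.08 rad and velocity of joint guard between -0.05 and 0.05 rad/s and value of joint narrow_guard below 0.1 rad and distance of each of weight, cube, cube2, measuring_cylinder, beaker, spanner, jar from where it was at the start of the episode below 0.02 m); the robot touches nothing.
It fails at once if the narrow guard is opened (value of joint narrow_guard above 0.2 rad).
It fails at once if the guard or the toggle is pushed hard or gripped (over 35 N) (contact force between the fingers and guard above 35 N or contact force between the fingers and toggle above 35 N).
It fails at once if a bystander is moved or lifted (20 mm) (distance of any of weight, cube, cube2, measuring_cylinder, beaker, spanner, jar from where it was at the start of the episode above 0.02 m).
It fails at once if the glass measuring cylinder is tipped (angle between measuring_cylinder's own z axis and vertical above 0.25 rad).
It also fails if it takes over 69 s, if anything falls off the work surface, if the arm or the gripper's body presses on something with over 40 N, if the wrist force passes 120 N, or if a joint passes its speed limit or range.

## Working session

There is one attempt and no reset: what is moved stays moved. The work goes in short steps, Python scripts to look and compute and a tool call to move; the robot and the scene stay as the last step left them, time stands still between calls to the robot, and variables do not carry over. Pictures are saved under pics/ and viewed, and the job is handed in when it is done.

Besides the shell and the picture viewer there is one more tool, called after "Emit:" as name(argument=value, ...), one argument or row to a line, values as JSON. play_rows: Moves the arm, as the interface text tells. Shifts and turns lie within -1 to 1; 1 stands for 30 cm of shift or 30 degrees of turn. Its arguments: {"type":"object","properties":{"moves":{"type":"array"}},"required":["moves"]}

```bash
mkdir -p pics; ls
cat > h.py <<'E'
import numpy as np, cv2
from bench import arm
def save(p,n): cv2.imwrite('pics/'+n+'.png',cv2.cvtColor(np.ascontiguousarray(p['pixels']),cv2.COLOR_RGB2BGR))
def K(p):
    f=200/np.tan(np.radians(p['vfov'])/2); return f,p['cx'],p['cy']
def proj(p,X):
    f,cx,cy=K(p); R=np.array(p['rotation']); c=R.T@(np.array(X,float)-np.array(p['xyz']))
    return np.array([cx+f*c[0]/-c[2], cy-f*c[1]/-c[2]])
def ray(p,u,v,z):
    f,cx,cy=K(p); R=np.array(p['rotation']); d=R@np.array([(u-cx)/f,-(v-cy)/f,-1]); o=np.array(p['xyz'])
    return o+d*(z-o[2])/d[2]
E
python3 - <<'E'
from h import *
print(arm.read_state())
for n in ['scene','side','wrist']:
    p=arm.get_image(n); save(p,n+'0'); print(n,{k:v for k,v in p.items() if k!='pixels'})
    for t in ['pump_station','guard','fan_station','narrow_guard','toggle']:
        print(t,[(np.round(d['centre']).tolist(),round(d['conf'],2),proj(p,d['centre']).round().tolist()) for d in arm.look_for(t,p)])
E
```

```text
pics
{'clock': 0.0, 'joints': array([ 2.58567547e-01,  3.85581889e-01,  6.59351546e-03, -4.91339581e-04,
       -1.19397229e+00, -2.58570873e-01]), 'joint_vel': array([ 0.00098809, -0.00036199,  0.00249365,  0.00023505,  0.00080058,
       -0.00054247]), 'joint_efforts': array([-9.55001960e-04, -3.92286408e+01,  1.88399577e+01,  4.18616563e+00,
       -4.72148502e-03,  8.27910434e-07]), 'position': array([6.24794825e+02, 1.48261037e-02, 4.03594347e+02]), 'ee_rot': array([-0.70704107,  0.70717162,  0.00074148, -0.00082063]), 'contact_force': array([-0.61861416, -0.07278984,  0.56383509]), 'wrist_torque': array([ 0.00447319,  0.00231723, -0.04324264]), 'gripper_width': 85.5356527561583}
scene {'vfov': 51.41752656742363, 'cx': 320.54938246243, 'cy': 198.96053806373897, 'xyz': array([1273.82929385,  284.5289539 ,  722.91246642]), 'rotation': array([0.23956921, 0.34786068, 0.75760652, 0.49762627]), 'shot': 1}Traceback (most recent call last):
  File "<stdin>", line 6, in <module>
  File "h.py", line 7, in proj
    f,cx,cy=K(p); R=np.array(p['rotation']); c=R.T@(np.array(X,float)-np.array(p['xyz']))
                                               ~~~^^~~~~~~~~~~~~~~~~~~~~~~~~~~~~~~~~~~~~~
ValueError: matmul: Input operand 1 has a mismatch in its core dimension 0, with gufunc signature (n?,k),(k,m?)->(n?,m?) (size 3 is different from 4)
```

```bash
sed -i "s/R=np.array(p\['rotation'\])/R=Rot.from_quat(p['rotation']).as_matrix()/; 1a from scipy.spatial.transform import Rotation as Rot" h.py
python3 - <<'E'
from h import *
for n in ['scene','side','wrist']:
    p=arm.get_image(n); save(p,n+'0'); print(n,{k:v for k,v in p.items() if k!='pixels'})
    for t in ['pump_station','guard','fan_station','narrow_guard','toggle','guard_lip','measuring_cylinder','jar','weight','beaker','cube']:
        print(t,[(np.round(d['centre']).tolist(),round(d['conf'],2),proj(p,d['centre']).round().tolist()) for d in arm.look_for(t,p)])
E
```

```text
scene {'vfov': 51.41752656742363, 'cx': 320.54938246243, 'cy': 198.96053806373897, 'xyz': array([1273.82929385,  284.5289539 ,  722.91246642]), 'rotation': array([0.23956921, 0.34786068, 0.75760652, 0.49762627]), 'shot': 2}
pump_station [([642.0, 395.0, 48.0], 0.9, [485.0, 284.0]), ([378.0, -188.0, 48.0], 0.75, [287.0, 153.0]), ([628.0, 202.0, 50.0], 0.61, [396.0, 251.0])]
guard [([615.0, 395.0, 110.0], 0.8, [495.0, 254.0]), ([596.0, 201.0, 104.0], 0.79, [402.0, 224.0]), ([358.0, -208.0, 109.0], 0.63, [283.0, 130.0])]
fan_station [([605.0, -209.0, 50.0], 0.87, [239.0, 196.0])]
narrow_guard [([576.0, -214.0, 104.0], 0.63, [241.0, 172.0]), ([466.0, -416.0, 64.0], 0.2, [202.0, 146.0])]
toggle []
guard_lip [([593.0, 204.0, 105.0], 0.91, [404.0, 223.0]), ([610.0, 401.0, 104.0], 0.82, [497.0, 256.0]), ([358.0, -203.0, 105.0], 0.55, [285.0, 131.0]), ([800.0, 67.0, 109.0], 0.55, [307.0, 269.0])]
measuring_cylinder [([798.0, 66.0, 107.0], 0.73, [307.0, 269.0])]
jar [([761.0, -46.0, 66.0], 0.75, [266.0, 253.0]), ([443.0, 409.0, 48.0], 0.16, [500.0, 225.0])]
weight [([510.0, -15.0, 39.0], 0.57,
[... 1560 characters left out ...]
48488, 372.88824797]), 'rotation': array([ 2.57071889e-04, -1.31502012e-01,  9.91315854e-01,  1.78807515e-04]), 'shot': 4}
pump_station [([374.0, -144.0, 47.0], 0.73, [596.0, 22.0]), ([590.0, 154.0, 56.0], 0.63, [348.0, 319.0])]
guard [([585.0, 161.0, 78.0], 0.77, [355.0, 339.0])]
fan_station [([548.0, -158.0, 31.0], 0.75, [399.0, 10.0])]
narrow_guard []
toggle []
guard_lip [([589.0, 166.0, 77.0], 0.85, [350.0, 342.0]), ([369.0, -152.0, 75.0], 0.69, [633.0, 3.0])]
measuring_cylinder [([777.0, 42.0, 142.0], 0.83, [116.0, 260.0])]
jar [([736.0, -57.0, 88.0], 0.59, [184.0, 124.0])]
weight [([508.0, -25.0, 42.0], 0.69, [432.0, 155.0])]
beaker []
cube [([595.0, -5.0, 47.0], 0.58, [346.0, 176.0])]
```

View pics/scene0.png

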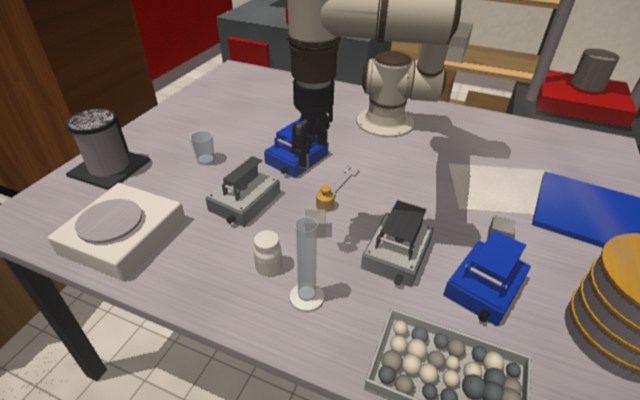

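View pics/side0.png

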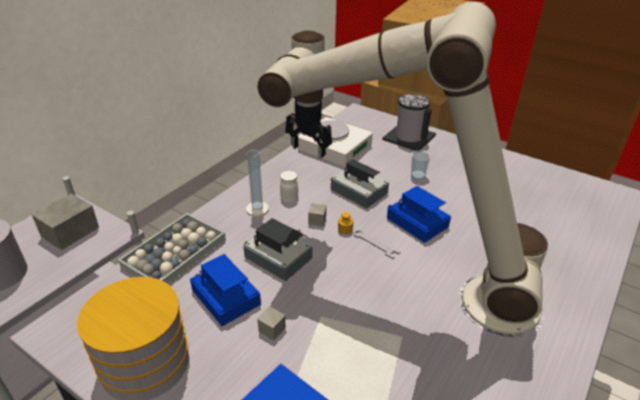

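View pics/wrist0.png

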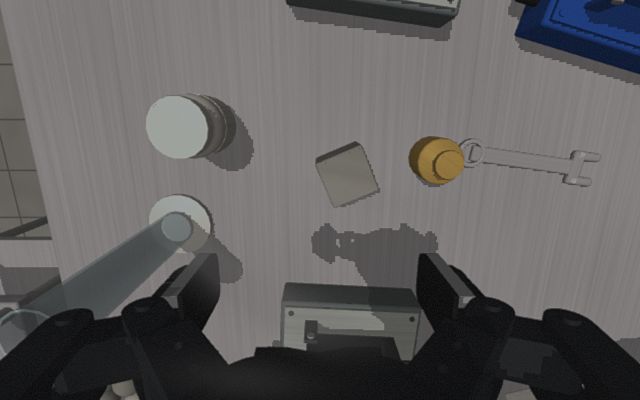

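The scene shows three wide-guard boxes and one narrow-guard box:

| Box | Scene pixel | Side pixel | Choice |
|---|---|---|---|
| Grey, wide guard | (398,245) | (278,245) | Candidate for pump_station, at about (595,208) |
| Blue | (487,275) | – | Look-alike, leave alone |
| Blue | (295,147) | – | Look-alike, leave alone |
| Grey, narrow guard | (243,188) | – | Fan station, leave alone |

Next I'll move the wrist camera over the grey wide box to check the choice close up.

Emit:
play_rows(
  moves=[
    [[-0.03, 0.15, 0], 0, 1],
    [[-0.06, 0.3, 0], 0, 1],
    [[-0.1, 0.45, 0], 0, 1],
    [[-0.1, 0.6, 0.05], 0, 1],
    [[-0.1, 0.65, 0.1], 0, 1],
    [[-0.1, 0.65, 0.1], 0, 1],
    [[-0.1, 0.65, 0.1], 0, 1],
  ],
)

```text
clock: 2.78
position: [594.9, 193.9, 434.2]
ee_rot: [-0.707, 0.708, 0.0, -0.001]
contact_force: [-0.2, 0.5, 0.2]
gripper_width: 0.3
```

Run:
```python
from h import *
s=arm.read_state(); print(s['clock'],s['position'],s['joints'],s['contact_force'],s['gripper_width'])
ims={}
for n in ['scene','side','wrist']:
    p=arm.get_image(n); ims[n]=p; save(p,n+'1')
import pickle; pickle.dump(ims,open('ims1.pkl','wb'))
c=ims['scene']['pixels'][180:290,345:455]; a=cv2.resize(c,(440,440),interpolation=cv2.INTER_CUBIC)
c=ims['side']['pixels'][205:285,235:325]; b=cv2.resize(c,(360,320),interpolation=cv2.INTER_CUBIC)
o=np.zeros((440,800,3),np.uint8);o[:,:440]=a;o[:320,440:]=b
cv2.imwrite('pics/crop1.png',o[:,:,::-1])
```

```text
2.775 [594.92134815 193.88880181 434.17153828] [ 5.73228275e-01  3.68649460e-01  5.77851937e-02 -3.60351485e-04
 -1.26113498e+00 -5.74434783e-01] [-0.18339138  0.53570433  0.20141869] 0.2646088541443296
```

View pics/wrist1.png

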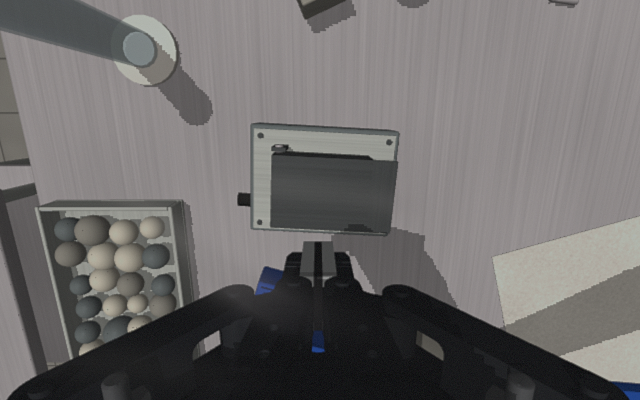

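View pics/crop1.png

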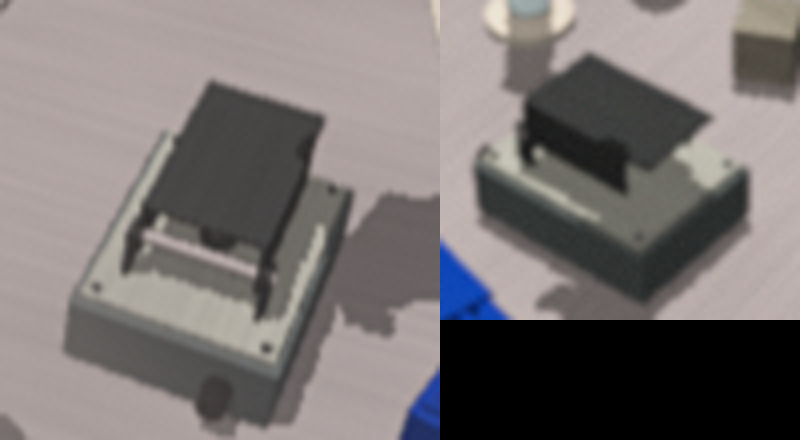

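```bash
cat > fit.py <<'E'
from h import *
import pickle
from scipy.optimize import least_squares
ims=pickle.load(open('ims1.pkl','rb'))
s=lambda a,b:(345+a/4,180+b/4); d=lambda a,b:(235+(a-440)/4,205+b/4)
B=80;W=60
obs=[('wrist',(252,124),(B,-W,50)),('wrist',(397,130),(-B,-W,50)),('wrist',(250,230),(B,W,50)),
('wrist',(398,162),(-67,-35,104)),('wrist',(390,234),(-67,35,104)),
('scene',s(72,298),(B,-W,50)),('scene',s(272,372),(B,W,50)),('scene',s(352,186),(-B,W,50)),('scene',s(163,132),(-B,-W,50)),
('scene',s(210,80),(-67,-35,104)),('scene',s(324,117),(-67,35,104)),
('side',d(477,165),(B,W,50)),('side',d(642,255),(-B,W,50)),('side',d(748,172),(-B,-W,50)),
('side',d(652,168),(-67,35,104)),('side',d(712,117),(-67,-35,104))]
def w(q,L):
    c,s_=np.cos(q[2]),np.sin(q[2]); return np.array([q[0]+c*L[0]-s_*L[1],q[1]+s_*L[0]+c*L[1],L[2]])
def res(q,o=obs): return np.concatenate([(proj(ims[n],w(q,L))-np.array(u)) for n,u,L in o])
for name in [None,'wrist','scene','side']:
    o=[x for x in obs if name is None or x[0]==name]
    r=least_squares(lambda q:res(q,o),[595,208,0],loss='soft_l1',x_scale=[1,1,.01]); print(name,r.x.round(3))
    if name is None:
        for x,e in zip(obs,res(r.x).reshape(-1,2)): print(x[0],x[2],e.round(1))
E
python3 fit.py
```

```text
None [ 5.88376e+02  2.01283e+02 -4.90000e-02]
wrist (80, -60, 50) [-4.1 -0.4]
wrist (-80, -60, 50) [4.  0.8]
wrist (80, 60, 50) [-1.1  2.2]
wrist (-67, -35, 104) [ 0.3 -0.9]
wrist (-67, 35, 104) [ 0.3 -0.4]
scene (80, -60, 50) [-1. -1.]
scene (80, 60, 50) [ 2.6 -0.3]
scene (-80, 60, 50) [ 1.3 -1.1]
scene (-80, -60, 50) [ 0.1 -2.9]
scene (-67, -35, 104) [-0.5 -0.7]
scene (-67, 35, 104) [ 0.6 -1. ]
side (80, 60, 50) [-2.9 -1.7]
side (-80, 60, 50) [-1.1  0.1]
side (-80, -60, 50) [-0.1 -2.5]
side (-67, 35, 104) [-1.8 -0.1]
side (-67, -35, 104) [-0.3 -0.7]
wrist [ 5.88347e+02  2.01377e+02 -5.00000e-02]
scene [ 5.91961e+02  2.00468e+02 -6.00000e-02]
side [ 5.84288e+02  2.02403e+02 -4.00000e-02]
```

The close crop confirms it: a grey housing with the wide dark guard, its lip towards the robot, and a cable gland at the back (scene crop (213,397)). The fit from all three cameras gives the origin at about (588,201) with yaw −0.05, and the separate fits agree to a few mm. I'll turn the tool so the closed fingers' flat sides face the lip.

Emit:
play_rows(
  moves=[
    [[-0.1, 0.01, 0], -0.33, 1],
    [[-0.2, 0.02, 0], -0.66, 1],
    [[-0.3, 0.04, 0], -1, 1],
    [[-0.35, 0.04, 0], -1, 1],
    [[-0.35, 0.04, 0], -1, 1],
  ],
)

```text
clock: 3.55
position: [489.7, 205.3, 434.5]
ee_rot: [-0.501, 0.866, 0.0, -0.0]
contact_force: [0.1, 0.6, 0.6]
gripper_width: -0.2
```

Emit:
play_rows(
  moves=[
    [[0, 0, 0], -0.33, 1],
    [[0, 0, 0], -0.66, 1],
    [[0, 0, 0], -1, 1],
    [[0, 0, 0], -1, 1],
  ],
)

```text
clock: 4.05
position: [490.6, 205.2, 434.2]
ee_rot: [-0.261, 0.965, 0.0, -0.0]
contact_force: [0.3, 0.3, -0.7]
gripper_width: 0.1
```

Emit:
play_rows(
  moves=[
    [[0, 0, -0.1], -0.33, 1],
    [[0, 0, -0.2], -0.66, 1],
    [[0, 0, -0.3], -1, 1],
    [[0, 0, -0.3], -1, 1],
    [[0, 0, -0.3], -1, 1],
  ],
)

```text
clock: 4.68
position: [491.5, 205.4, 345.3]
ee_rot: [-0.004, 1.0, 0.001, 0.001]
contact_force: [0.3, -0.0, -0.0]
gripper_width: 0.2
```

Run:
```python
from h import *
s=arm.read_state(); print(s['clock'],s['position'],s['joints'],s['contact_force'],Rot.from_quat(s['ee_rot']).as_matrix().round(3))
p=arm.get_image('wrist'); save(p,'wrist2')
```

```text
4.675 [491.45414793 205.41623817 345.28111398] [ 7.00644772e-01  2.81189567e-01 -3.06205043e-01  1.94553164e-04
 -9.81491401e-01 -2.26346221e+00] [ 0.25636932 -0.00584401 -0.00152124] [[-1.    -0.008  0.002]
 [-0.008  1.     0.001]
 [-0.002  0.001 -1.   ]]
```

View pics/wrist2.png

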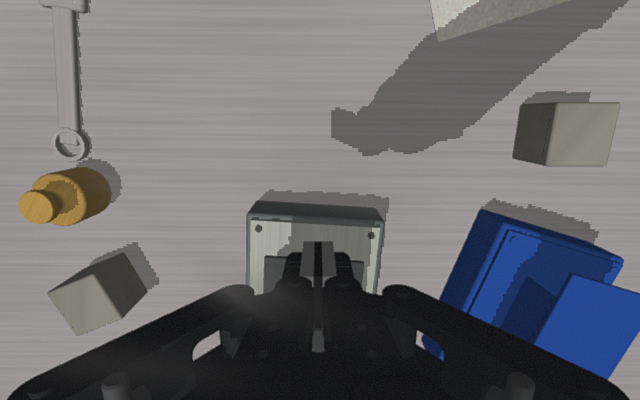

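The wrist picture shows the box front at (315,210), with the fingers at (317,255) just short of the lip edge (row ~258). Now I'll descend in front of the lip.

Emit:
play_rows(
  moves=[
    [[0, 0, -0.1], -0.08, 1],
    [[0, 0, -0.2], -0.08, 1],
    [[0, 0, -0.3], -0.08, 1],
    [[0, 0, -0.36], -0.08, 1],
    [[0, 0, -0.36], -0.08, 1],
    [[0, 0, -0.36], -0.08, 1],
  ],
)

```text
clock: 5.48
position: [492.0, 205.9, 239.2]
ee_rot: [0.017, 1.0, 0.002, 0.002]
contact_force: [0.5, -0.6, -0.3]
gripper_width: 0.1
```

Run:
```python
from h import *
s=arm.read_state(); print(s['clock'],s['position'],s['contact_force'],Rot.from_quat(s['ee_rot']).as_matrix().round(3)[:,1])
o=np.zeros((440,800,3),np.uint8)
p=arm.get_image('side');save(p,'side3'); a=p['pixels'][180:290,225:325]; o[:,:400]=cv2.resize(a,(400,440),interpolation=cv2.INTER_CUBIC)
p=arm.get_image('scene'); a=p['pixels'][180:290,355:455]; o[:,400:]=cv2.resize(a,(400,440),interpolation=cv2.INTER_CUBIC)
cv2.imwrite('pics/crop3.png',o[:,:,::-1])
```

```text
5.475 [492.02025345 205.91807961 239.17396955] [ 0.53879145 -0.55873475 -0.27577195] [0.033 0.999 0.004]
```

View pics/crop3.png

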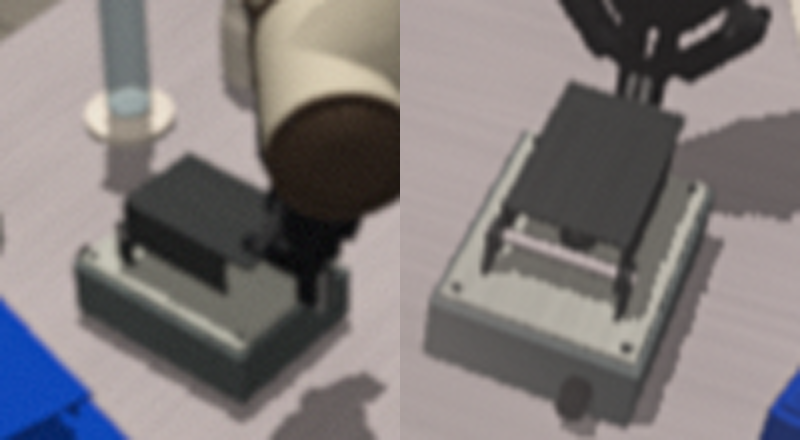

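Emit:
play_rows(
  moves=[
    [[0.02, -0.001, 0.025], -0.03, 1],
    [[0.04, -0.002, 0.025], -0.03, 1],
    [[0.04, -0.002, 0.025], -0.03, 1],
  ],
)

```text
clock: 5.95
position: [504.4, 205.2, 246.9]
ee_rot: [0.025, 1.0, 0.002, 0.003]
contact_force: [-0.5, -0.1, 0.3]
gripper_width: 0.0
```

Emit:
play_rows(
  moves=[
    [[0.007, 0, 0], 0, 1],
    [[0.007, 0, 0], 0, 1],
  ],
)

```text
clock: 6.2
position: [506.6, 205.1, 246.8]
ee_rot: [0.025, 1.0, 0.002, 0.003]
contact_force: [-1.7, 0.1, -0.6]
gripper_width: -0.1
```

Emit:
play_rows(
  moves=[
    [[0.007, 0, 0], 0, 1],
    [[0.007, 0, 0], 0, 1],
  ],
)

```text
clock: 6.45
position: [508.8, 205.2, 246.7]
ee_rot: [0.025, 1.0, 0.002, 0.003]
contact_force: [-0.1, 0.0, 0.4]
gripper_width: 0.0
```

Emit:
play_rows(
  moves=[
    [[0.005, 0, 0], 0, 1],
    [[0.005, 0, 0], 0, 1],
  ],
)

```text
clock: 6.7
position: [510.4, 205.2, 246.7]
ee_rot: [0.025, 1.0, 0.002, 0.003]
contact_force: [-0.2, 0.4, 0.6]
gripper_width: 0.1
```

Emit:
play_rows(
  moves=[
    [[0.005, 0, 0], 0, 1],
    [[0.005, 0, 0], 0, 1],
  ],
)

```text
clock: 6.95
position: [511.6, 205.1, 246.5]
ee_rot: [0.025, 1.0, 0.002, 0.002]
contact_force: [-1.6, 0.2, 0.6]
gripper_width: 0.3
```

Emit:
play_rows(
  moves=[
    [[0.003, 0, 0], 0, 1],
    [[0.003, 0, 0], 0, 1],
  ],
)

```text
clock: 7.2
position: [511.9, 205.1, 246.5]
ee_rot: [0.025, 1.0, 0.002, 0.001]
contact_force: [-4.4, 1.3, 2.1]
gripper_width: 0.2
```

Run:
```python
from h import *
for i in range(3):
    s=arm.read_state(); print(s['clock'],s['position'],s['contact_force'],s['wrist_torque'])
    p=arm.get_image('side')
a=p['pixels'][200:280,240:320]; cv2.imwrite('pics/crop4.png',cv2.resize(a,(640,600),interpolation=cv2.INTER_CUBIC)[:,:,::-1])
```

```text
7.2 [511.93760002 205.14692618 246.49822608] [-4.36928999  1.31210277  2.05871257] [0.36792005 1.21091277 0.01993591]
7.25 [511.94241937 205.15317786 246.50173345] [-5.73788848  1.9412562   1.94204944] [0.36179078 1.29602139 0.01744662]
7.3 [511.94365128 205.14434504 246.51020509] [-4.92771393  0.78016247  2.39469181] [ 0.43978547  1.28602985 -0.02801667]
```

View pics/crop4.png

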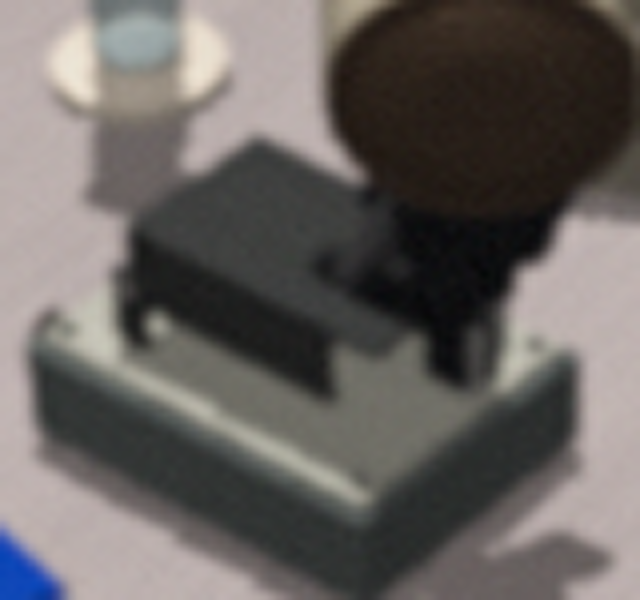

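Contact is established: Fx is about −5 N, the finger face is at x≈523 and the fitted lip edge at 521.5. Next I'll lift along the lip's arc with the finger slightly leading upward, so friction helps to raise it.

Emit:
play_rows(
  moves=[
    [[0.003, 0, 0.018], 0, 1],
    [[0.007, 0, 0.035], 0, 1],
    [[0.012, -0.001, 0.055], 0, 1],
    [[0.018, -0.001, 0.075], 0, 1],
    [[0.025, -0.001, 0.092], 0, 1],
    [[0.025, -0.001, 0.092], 0, 1],
  ],
)

```text
clock: 8.1
position: [519.6, 204.8, 274.6]
ee_rot: [0.025, 1.0, 0.002, 0.002]
contact_force: [-1.6, 0.1, -0.0]
gripper_width: -0.1
```

Run:
```python
from h import *
s=arm.read_state(); print(s['clock'],s['position'],s['contact_force'],s['wrist_torque'])
o=np.zeros((440,800,3),np.uint8)
p=arm.get_image('side'); a=p['pixels'][180:290,225:325]; o[:,:400]=cv2.resize(a,(400,440),interpolation=cv2.INTER_CUBIC)
p=arm.get_image('scene'); a=p['pixels'][180:290,355:455]; o[:,400:]=cv2.resize(a,(400,440),interpolation=cv2.INTER_CUBIC)
cv2.imwrite('pics/crop5.png',o[:,:,::-1])
```

```text
8.1 [519.6452278  204.84021848 274.61910816] [-1.62831016  0.09479487 -0.02933992] [ 0.02690345  0.15977185 -0.02495967]
```

View pics/crop5.png

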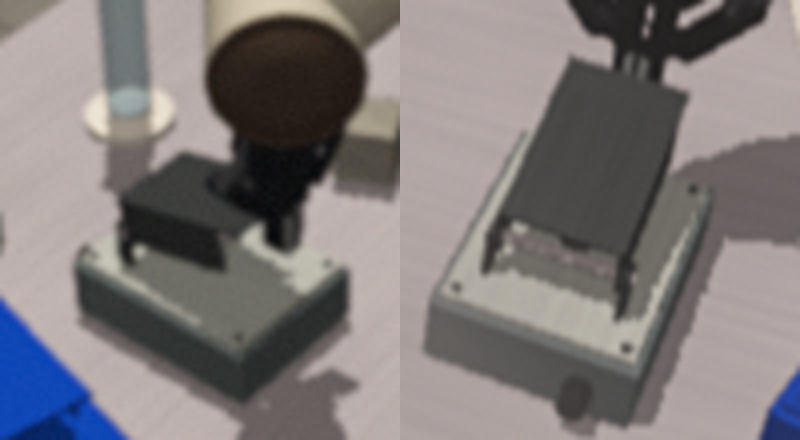

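The guard is following, now about 0.2 rad open, with a contact force of about 1.6 N. I'll continue along the arc.

Emit:
play_rows(
  moves=[
    [[0.007, 0, 0.02], 0, 1],
    [[0.016, -0.001, 0.04], 0, 1],
    [[0.025, -0.001, 0.057], 0, 1],
    [[0.036, -0.002, 0.073], 0, 1],
    [[0.047, -0.002, 0.087], 0, 1],
    [[0.06, -0.003, 0.1], 0, 1],
    [[0.072, -0.004, 0.113], 0, 1],
    [[0.086, -0.004, 0.123], 0, 1],
    [[0.086, -0.004, 0.123], 0, 1],
  ],
)

```text
clock: 9.32
position: [545.8, 203.6, 311.1]
ee_rot: [0.025, 1.0, 0.002, 0.002]
contact_force: [-2.1, -0.1, 0.7]
gripper_width: 0.0
```

```bash
cat > snap.py <<'E'
import sys
from h import *
s=arm.read_state(); print(s['clock'],s['position'],s['contact_force'],s['wrist_torque'])
o=np.zeros((440,800,3),np.uint8)
p=arm.get_image('side'); a=p['pixels'][180:290,225:325]; o[:,:400]=cv2.resize(a,(400,440),interpolation=cv2.INTER_CUBIC)
p=arm.get_image('scene'); a=p['pixels'][180:290,355:455]; o[:,400:]=cv2.resize(a,(400,440),interpolation=cv2.INTER_CUBIC)
cv2.imwrite('pics/'+sys.argv[1]+'.png',o[:,:,::-1])
E
python3 snap.py crop6
```

```text
9.325 [545.80136252 203.6383085  311.13244425] [-2.10459955 -0.10908379  0.65871341] [ 0.10575173  0.23714526 -0.00735229]
```

View pics/crop6.png

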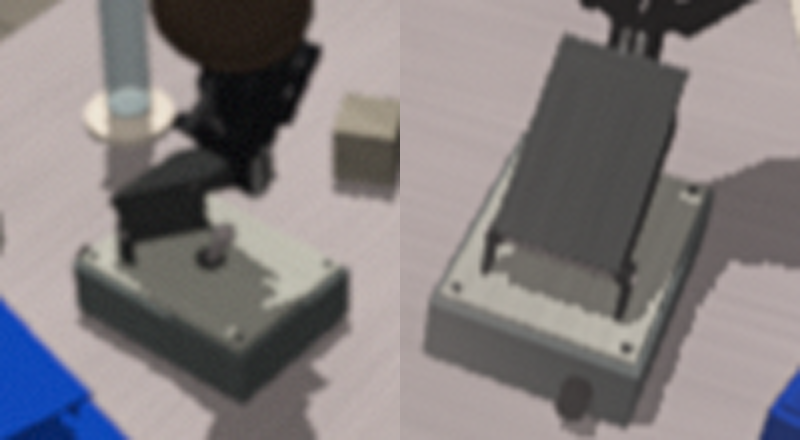

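Emit:
play_rows(
  moves=[
    [[0.03, -0.001, 0.025], 0, 1],
    [[0.06, -0.003, 0.047], 0, 1],
    [[0.09, -0.004, 0.065], 0, 1],
    [[0.12, -0.006, 0.08], 0, 1],
    [[0.15, -0.008, 0.09], 0, 1],
    [[0.18, -0.009, 0.097], 0, 1],
    [[0.21, -0.01, 0.1], 0, 1],
    [[0.24, -0.012, 0.1], 0, 1],
    [[0.265, -0.013, 0.1], 0, 1],
    [[0.285, -0.014, 0.1], 0, 1],
    [[0.285, -0.014, 0.1], 0, 1],
  ],
)

```text
clock: 10.8
position: [631.3, 199.4, 340.5]
ee_rot: [0.026, 1.0, 0.002, 0.001]
contact_force: [0.1, -0.1, 0.1]
gripper_width: -0.1
```

```bash
python3 snap.py crop7
```

```text
10.8 [631.27773495 199.38471122 340.48426204] [ 0.11485865 -0.10217155  0.14321669] [ 0.00792319  0.07397097 -0.04202859]
```

View pics/crop7.png

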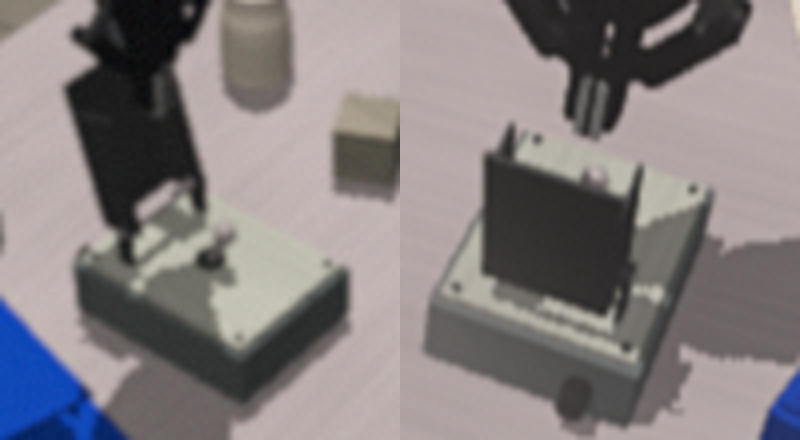

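The guard has fallen open to its stop, with the lip at side crop (110,80), and no force remains on the tool. The toggle is still off, its ball at (225,235). Now I'll retract to the front and go down before the lever.

Emit:
play_rows(
  moves=[
    [[-0.12, 0.006, 0], 0, 1],
    [[-0.25, 0.012, 0], 0, 1],
    [[-0.36, 0.017, 0], 0, 1],
    [[-0.36, 0.017, 0], 0, 1],
    [[-0.36, 0.017, -0.1], 0, 1],
    [[-0.36, 0.017, -0.2], 0, 1],
    [[-0.36, 0.017, -0.28], 0, 1],
    [[-0.36, 0.017, -0.33], 0, 1],
    [[-0.36, 0.017, -0.33], 0, 1],
    [[-0.36, 0.017, -0.33], 0, 1],
  ],
)

```text
clock: 12.15
position: [523.4, 204.8, 242.5]
ee_rot: [0.025, 1.0, 0.002, 0.002]
contact_force: [-0.1, 0.8, 0.2]
gripper_width: -0.3
```

```bash
python3 snap.py crop8
```

```text
12.15 [523.42003036 204.80132425 242.53682933] [-0.09796243  0.83176702  0.17473795] [-0.03326831 -0.03312893 -0.01386803]
```

View pics/crop8.png

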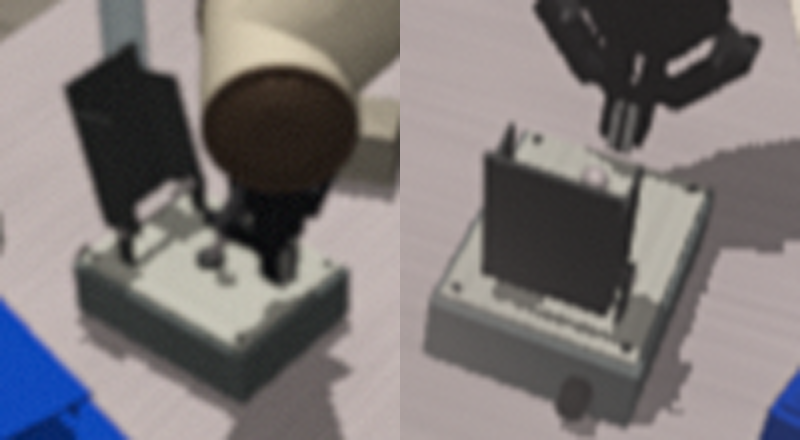

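Emit:
play_rows(
  moves=[
    [[0.03, -0.001, 0], 0, 1],
    [[0.06, -0.003, 0], 0, 1],
    [[0.08, -0.004, 0], 0, 1],
    [[0.095, -0.005, 0], 0, 1],
    [[0.11, -0.005, 0], 0, 1],
    [[0.125, -0.006, 0], 0, 1],
    [[0.14, -0.007, 0], 0, 1],
    [[0.155, -0.008, 0], 0, 1],
    [[0.17, -0.008, 0], 0, 1],
    [[0.18, -0.009, 0], 0, 1],
    [[0.19, -0.009, 0], 0, 1],
    [[0.19, -0.009, 0], 0, 1],
  ],
)

```text
clock: 13.75
position: [580.5, 202.1, 242.6]
ee_rot: [0.025, 1.0, 0.002, 0.003]
contact_force: [-0.5, -0.6, -0.4]
gripper_width: 0.2
```

```bash
python3 snap.py crop9
```

```text
13.75 [580.52507879 202.05463069 242.59689306] [-0.47688457 -0.6260632  -0.39859069] [-0.13323705  0.27059202 -0.04664744]
```

View pics/crop9.png

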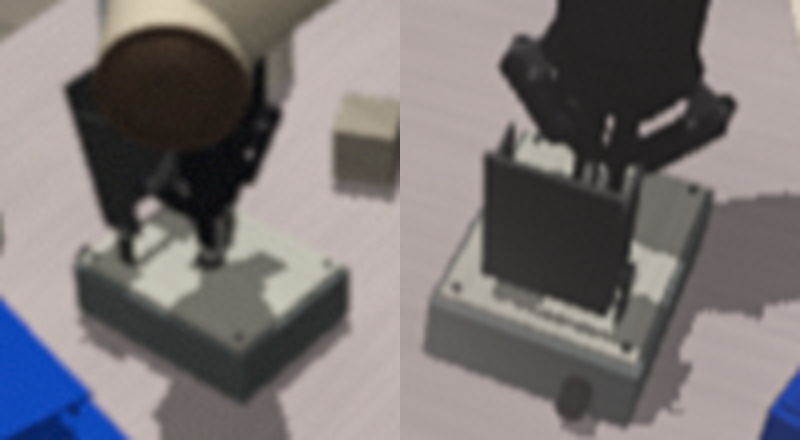

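Now I'll creep to the stop, watching the force.

Emit:
play_rows(
  moves=[
    [[0.007, 0, 0], 0, 1],
    [[0.007, 0, 0], 0, 1],
  ],
)

```text
clock: 14.1
position: [582.3, 202.0, 242.4]
ee_rot: [0.025, 1.0, 0.002, 0.002]
contact_force: [-2.9, 0.6, 0.1]
gripper_width: 0.1
```

Emit:
play_rows(
  moves=[
    [[0.005, 0, 0], 0, 1],
    [[0.005, 0, 0], 0, 1],
  ],
)

```text
clock: 14.35
position: [583.8, 202.0, 242.3]
ee_rot: [0.025, 1.0, 0.002, 0.002]
contact_force: [-2.3, -0.4, 0.0]
gripper_width: 0.0
```

Emit:
play_rows(
  moves=[
    [[0.004, 0, 0], 0, 1],
    [[0.004, 0, 0], 0, 1],
  ],
)

```text
clock: 14.6
position: [584.8, 201.9, 242.1]
ee_rot: [0.025, 1.0, 0.002, 0.002]
contact_force: [-2.6, 0.6, 0.5]
gripper_width: 0.1
```

Emit:
play_rows(
  moves=[
    [[0.004, 0, 0], 0, 1],
    [[0.004, 0, 0], 0, 1],
  ],
)

```text
clock: 14.85
position: [585.4, 201.9, 241.9]
ee_rot: [0.026, 1.0, 0.002, 0.001]
contact_force: [-6.0, 0.4, 0.4]
gripper_width: 0.1
```

Emit:
play_rows(
  moves=[
    [[0.004, 0, 0], 0, 1],
    [[0.004, 0, 0], 0, 1],
  ],
)

```text
clock: 15.1
position: [585.9, 202.0, 241.9]
ee_rot: [0.026, 1.0, 0.001, -0.001]
contact_force: [-6.9, 1.4, 2.5]
gripper_width: -0.3
```

The force went from a steady 2.5 N to 7 N at TCP x≈585.7. The fit predicts the lever's stop at 585–586. I'll retract, rise and look.

Emit:
play_rows(
  moves=[
    [[-0.1, 0.005, 0], 0, 1],
    [[-0.25, 0.013, 0], 0, 1],
    [[-0.38, 0.02, 0], 0, 1],
    [[-0.38, 0.02, 0.15], 0, 1],
    [[-0.38, 0.02, 0.3], 0, 1],
    [[-0.38, 0.02, 0.45], 0, 1],
    [[-0.38, 0.02, 0.5], 0, 1],
    [[-0.38, 0.02, 0.5], 0, 1],
  ],
)

```text
clock: 16.1
position: [472.3, 208.1, 393.1]
ee_rot: [0.026, 1.0, 0.003, 0.001]
contact_force: [-0.2, -0.3, -0.2]
gripper_width: -0.1
```

```bash
python3 snap.py crop10
python3 - <<'E'
from h import *
p=arm.get_image('wrist'); save(p,'wrist10'); p2=arm.get_image('side'); p3=arm.get_image('scene')
c,s=np.cos(-.05),np.sin(-.05)
for n,q in (('wrist',p),('side',p2),('scene',p3)):
  for x in (-16,16): print(n,x,proj(q,[588.4+c*x,201.3+s*x,82]).round(1))
  print([(np.round(d['centre']).tolist(),round(d['conf'],2)) for d in arm.look_for('toggle_tip',q)])
E
```

```text
16.1 [472.28444308 208.12447374 393.07955083] [-0.21148195 -0.26985862 -0.21028764] [ 0.01084671  0.03216265 -0.0164114 ]
wrist -16 [315.2 300.2]
wrist 16 [315.3 329.6]
[([605.0, 196.0, 89.0], 0.5)]
side -16 [280.5 238.7]
side 16 [271.9 234.2]
[([598.0, 197.0, 78.0], 0.57)]
scene -16 [403.7 224.3]
scene 16 [399.4 233.3]
[]
```

View pics/crop10.png

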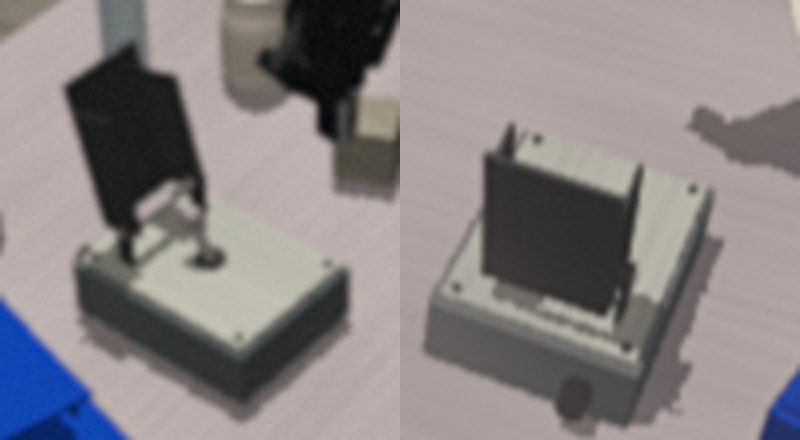

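View pics/wrist10.png

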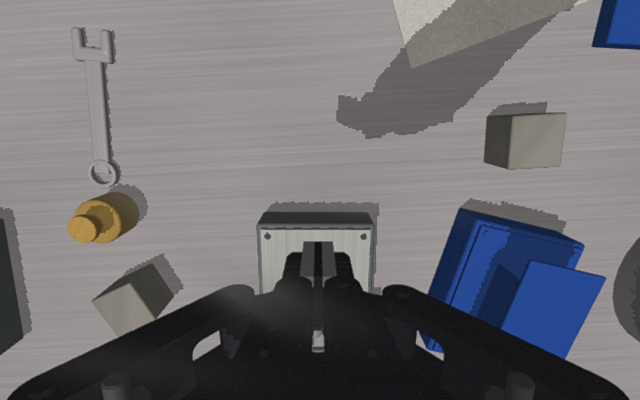

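Run:
```python
from h import *
q=arm.get_image('side'); s=12
a=cv2.resize(q['pixels'][215:260,250:300],(600,540),interpolation=cv2.INTER_CUBIC)
c,sn=np.cos(-.05),np.sin(-.05)
for t,col in ((0,(255,0,0)),(.75,(255,255,0)),(.9,(0,255,0))):
    x=36*np.sin(t-.45); z=50+36*np.cos(t-.45)
    u,v=proj(q,[588.4+c*x,201.3+sn*x,z]); cv2.circle(a,(int((u-250)*s),int((v-215)*s)),4,col,-1)
cv2.imwrite('pics/z10.png',a[:,:,::-1])
```

```text
(no output)
```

View pics/z10.png

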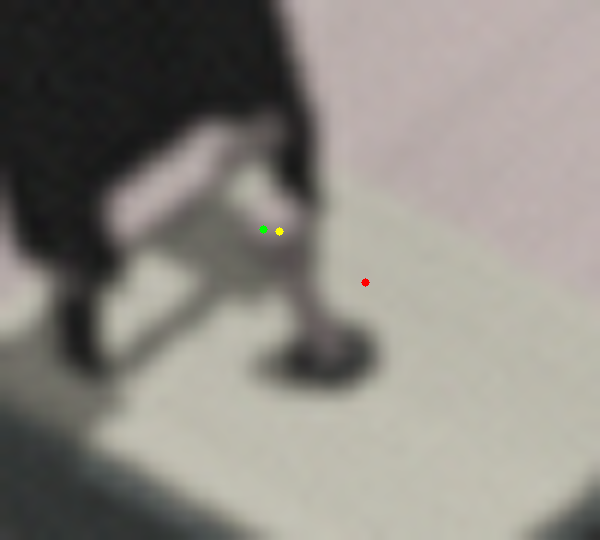

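The lever is over towards the hinge: the side zoom shows the ball near (278,218), and the model puts it at (263,229) when on and (365,282) when off. To check the angle more precisely, I'll move forward above the guard's height and look from the wrist camera.

Emit:
play_rows(
  moves=[
    [[0.1, -0.005, 0.05], 0, 1],
    [[0.2, -0.01, 0.1], 0, 1],
    [[0.3, -0.015, 0.1], 0, 1],
    [[0.36, -0.018, 0.1], 0, 1],
    [[0.36, -0.018, 0.1], 0, 1],
  ],
)

```text
clock: 17.18
position: [580.9, 202.5, 420.1]
ee_rot: [0.026, 1.0, 0.001, -0.002]
contact_force: [-0.2, 0.9, -0.2]
gripper_width: 0.1
```

Run:
```python
from h import *
q=arm.get_image('wrist'); save(q,'wrist11'); print(arm.read_state()['position'])
c,sn=np.cos(-.05),np.sin(-.05); s=5; u0,v0=250,130
a=cv2.resize(q['pixels'][v0:v0+110,u0:u0+130],(650,550),interpolation=cv2.INTER_CUBIC)
for t,col in ((0,(255,0,0)),(.75,(255,255,0)),(.9,(0,255,0))):
    x=36*np.sin(t-.45); z=50+36*np.cos(t-.45)
    u,v=proj(q,[588.4+c*x,201.3+sn*x,z]); print(t,u,v); cv2.circle(a,(int((u-u0)*s),int((v-v0)*s)),3,col,-1)
cv2.imwrite('pics/z11.png',a[:,:,::-1])
```

```text
[580.13727225 202.55853965 420.35428643]
0 314.9896326114733 181.23041938981814
0.75 315.1095249803349 208.56572884990146
0.9 315.1464348842536 212.9957550627769
```

View pics/z11.png

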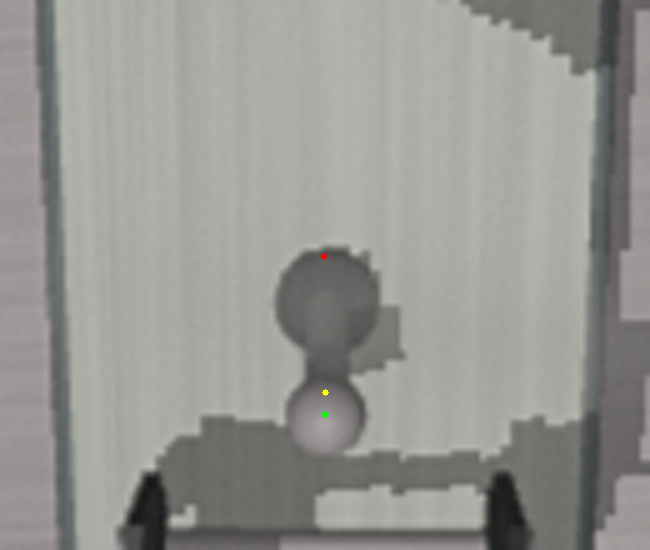

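View pics/wrist11.png

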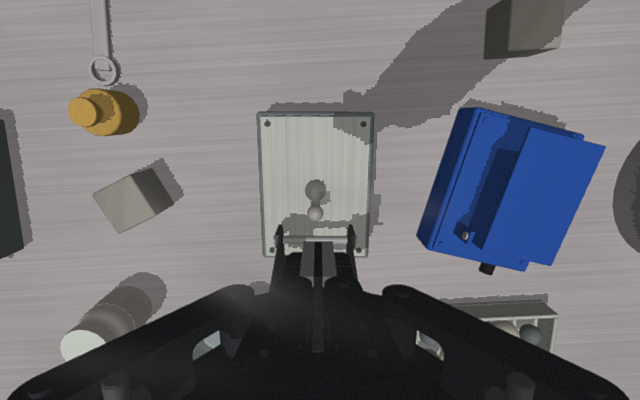

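The wrist zoom shows the ball centre at (325,415), exactly on the model's 0.9 rad mark, so the toggle is fully on. Next I'll pass over the guard and come down behind it.

Emit:
play_rows(
  moves=[
    [[0.15, -0.008, 0], 0, 1],
    [[0.3, -0.016, 0], 0, 1],
    [[0.42, -0.024, 0], 0, 1],
    [[0.47, -0.027, 0], 0, 1],
    [[0.47, -0.027, 0], 0, 1],
    [[0.47, -0.027, -0.1], 0, 1],
    [[0.47, -0.027, -0.2], 0, 1],
    [[0.47, -0.027, -0.28], 0, 1],
    [[0.47, -0.027, -0.28], 0, 1],
    [[0.47, -0.027, -0.28], 0, 1],
  ],
)

```text
clock: 18.48
position: [720.9, 194.8, 338.3]
ee_rot: [0.026, 1.0, 0.001, -0.001]
contact_force: [-0.2, -0.5, -0.2]
gripper_width: 0.1
```

```bash
python3 snap.py crop12; python3 -c "
from h import *
print(arm.read_state()['joints'])"
```

```text
18.475 [720.85232647 194.83186737 338.33336758] [-0.16851233 -0.53875676 -0.20858261] [-0.01208759 -0.01763095 -0.04283202]
[ 0.47891761  0.63706483  0.27005424 -0.00264249 -1.20288384 -2.10022408]
```

View pics/crop12.png

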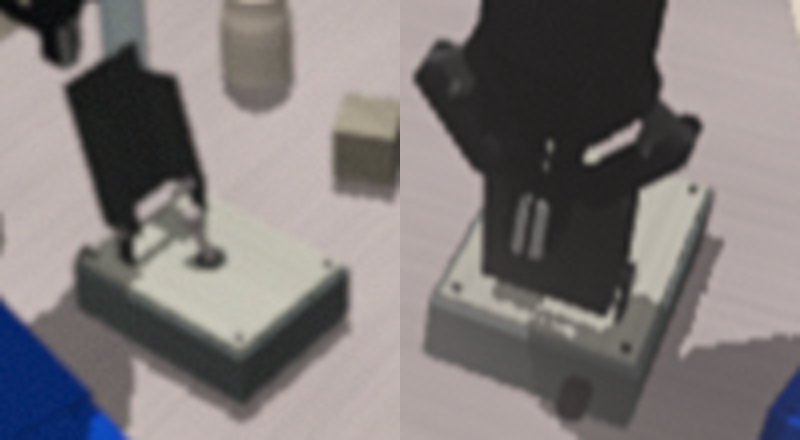

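Emit:
play_rows(
  moves=[
    [[-0.03, 0.001, -0.02], 0, 1],
    [[-0.06, 0.003, -0.025], 0, 1],
    [[-0.085, 0.004, -0.025], 0, 1],
    [[-0.11, 0.005, -0.025], 0, 1],
    [[-0.135, 0.007, -0.025], 0, 1],
    [[-0.16, 0.008, -0.025], 0, 1],
    [[-0.185, 0.009, -0.025], 0, 1],
    [[-0.21, 0.01, -0.025], 0, 1],
    [[-0.21, 0.01, -0.025], 0, 1],
  ],
)

```text
clock: 19.7
position: [657.5, 197.8, 331.2]
ee_rot: [0.026, 1.0, 0.001, -0.0]
contact_force: [0.7, 0.2, 0.5]
gripper_width: 0.1
```

```bash
python3 snap.py crop13
```

```text
19.7 [657.53732009 197.76937626 331.21295715] [0.70685643 0.21434247 0.52006751] [ 0.02645374 -0.03987687  0.06970931]
```

View pics/crop13.png

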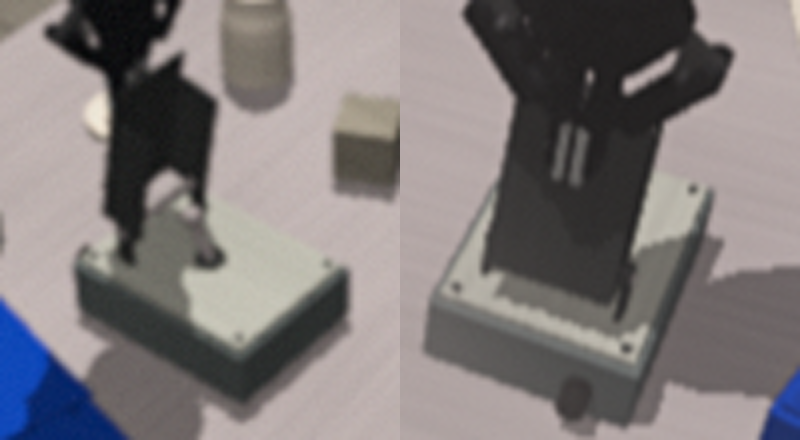

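The guard has come forward past upright with light contact. I'll push on past the tipping point.

Emit:
play_rows(
  moves=[
    [[-0.025, 0.001, 0], 0, 1],
    [[-0.05, 0.002, 0], 0, 1],
    [[-0.075, 0.004, 0], 0, 1],
    [[-0.1, 0.005, 0], 0, 1],
    [[-0.12, 0.006, 0], 0, 1],
    [[-0.12, 0.006, 0], 0, 1],
    [[-0.12, 0.006, 0], 0, 1],
  ],
)

```text
clock: 20.68
position: [622.2, 199.6, 331.2]
ee_rot: [0.026, 1.0, 0.001, -0.0]
contact_force: [0.0, -1.2, 0.2]
gripper_width: 0.1
```

```bash
python3 snap.py crop14
```

```text
20.675 [622.16784429 199.58947715 331.23054061] [ 0.02443946 -1.24338909  0.19207013] [-0.02183014 -0.04390246 -0.04427153]
```

View pics/crop14.png

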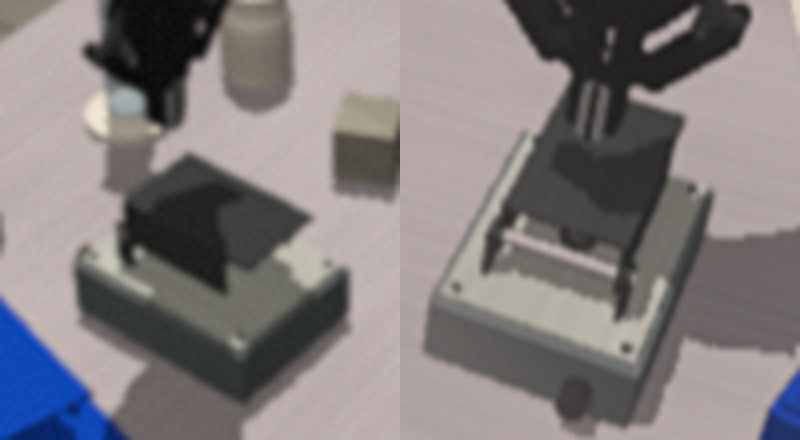

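The guard has dropped shut, matching the initial picture, and the finger is clear above it. I'll rise and check everything.

Emit:
play_rows(
  moves=[
    [[0, 0, 0.15], 0, 1],
    [[0, 0, 0.3], 0, 1],
    [[0, 0, 0.35], 0, 1],
    [[0, 0, 0.35], 0, 1],
    [[0, 0, 0.35], 0, 1],
    [[0, 0, 0.35], 0, 1],
  ],
)

```text
clock: 21.52
position: [622.2, 199.5, 434.0]
ee_rot: [0.026, 1.0, 0.0, -0.002]
contact_force: [0.1, -0.6, 0.6]
gripper_width: -0.2
```

Run:
```python
from h import *
import pickle
s=arm.read_state(); print(s['clock'],s['position'],s['contact_force'],abs(s['joint_vel']).max())
ims=pickle.load(open('ims1.pkl','rb'))
o=[]
for n,(r,c) in {'scene':(180,345),'side':(195,235)}.items():
    p=arm.get_image(n); save(p,n+'15'); a=p['pixels'][r:r+100,c:c+100]; b=ims[n]['pixels'][r:r+100,c:c+100]
    o.append(np.hstack([cv2.resize(b,(300,300),interpolation=cv2.INTER_CUBIC),cv2.resize(a,(300,300),interpolation=cv2.INTER_CUBIC)]))
    for t in ['jar','weight','beaker','cube','measuring_cylinder','guard','narrow_guard']:
        print(n,t,[(np.round(d['centre']).tolist(),round(d['conf'],2)) for d in arm.look_for(t,p) if d['conf']>.4])
cv2.imwrite('pics/final.png',np.vstack(o)[:,:,::-1])
```

```text
21.525 [622.22987318 199.53423445 434.03863405] [ 0.14954688 -0.56311838  0.60818756] 0.0086557084682129
scene jar [([759.0, -47.0, 67.0], 0.94)]
scene weight [([511.0, -16.0, 39.0], 0.74), ([605.0, 10.0, 51.0], 0.51)]
scene beaker [([464.0, -418.0, 59.0], 0.77)]
scene cube [([601.0, 10.0, 53.0], 0.83), ([444.0, 412.0, 49.0], 0.56)]
scene measuring_cylinder [([799.0, 66.0, 108.0], 0.64)]
scene guard [([337.0, -170.0, 107.0], 0.86), ([614.0, 396.0, 110.0], 0.63), ([597.0, 199.0, 104.0], 0.61)]
scene narrow_guard [([576.0, -210.0, 102.0], 0.83), ([758.0, -48.0, 71.0], 0.56)]
side jar [([732.0, -41.0, 56.0], 0.83), ([580.0, 220.0, 101.0], 0.54)]
side weight [([490.0, -7.0, 34.0], 0.8)]
side beaker [([440.0, -414.0, 56.0], 0.82)]
side cube [([589.0, 11.0, 42.0], 0.92)]
side measuring_cylinder [([770.0, 72.0, 64.0], 0.6)]
side guard [([581.0, 213.0, 106.0], 0.88), ([594.0, 413.0, 100.0], 0.84)]
side narrow_guard [([560.0, -208.0, 105.0], 0.91)]
```

View pics/final.png

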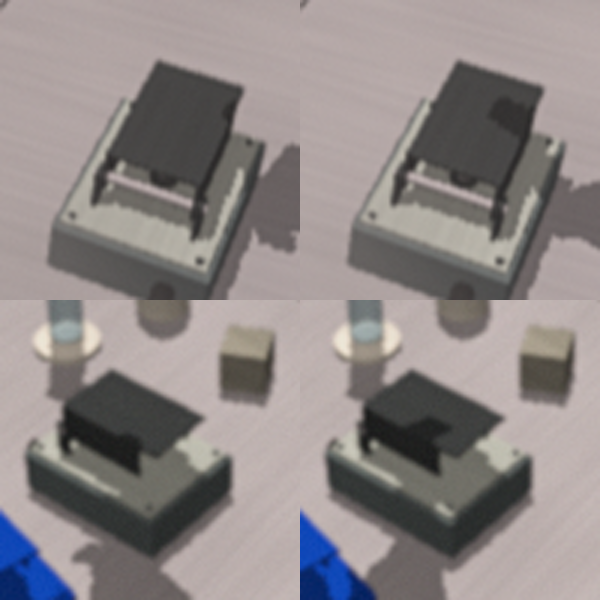

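View pics/scene15.png

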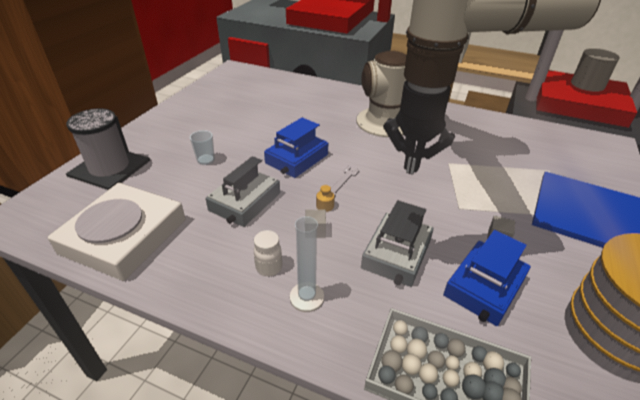

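The guard outline matches the initial shut pictures (left: before, right: after). The narrow guard is shut, the bystanders have not moved and the arm is clear, so I'm handing in.

```bash
python3 -c "
from h import *
print(arm.job_done())"
```

```text
the job is handed in; nothing more can be done
None
```

The pump is switched on and the wide guard is shut over the toggle. I handed the job in at about 21.6 s; no verdict is reported.

- **Guard opened:** I used the grey box with the wide guard, at about (588, 201) mm and yaw −0.05 rad. The closed fingers pushed the lip's front edge up and back along its arc. The guard then fell open and stayed open by itself.
- **Toggle pushed:** I pushed the lever back until the force rose from about 2.5 N to 7 N, and took that as its stop. In the wrist picture the ball sat on the 0.9 rad mark.
- **Guard shut:** I tipped it forward from behind and it dropped shut with the finger clear of it.

**Last checks:**
- The guard's outline matches the shut pictures from the start in both the scene and side views.
- The narrow guard is shut, and the bystanders the networks found are within a few mm of where they were. The spanner was checked only by eye.
- The arm is about 150 mm clear of everything. The highest force in the readings I took was about 7 N; force was read only at the end of each move and in snapshots.
- **Not re-measured:** the toggle angle could not be seen again after the guard shut.
- **Small disagreement:** the side camera alone put the box about 4 mm off the combined fit. The contact positions agreed with the combined fit.

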